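# Latch the teal fittings case

### The job

On the deck stand two fittings cases with their lids sitting slightly ajar. On the teal case, tip the wire loop of the toggle latch over so that it hooks over the keeper on the lid, then press the latch lever all the way down so that the lid is pulled tight, and let go. Leave the orange case's latch alone.

Things in the scene. Friction and masses are not known exactly. Their poses are not given: they have to be found in the camera images.
- teal_case: Teal case 160 (x) by 240 (y) by 100 high, fixed; origin: centre of its underside, z up, -x the front (latch side, towards the robot). Offsets (x, y, z) below: mm in this frame. Lid 10 thick, hinged at the far edge. Latch shaft along y at (-113, 0, 65), front face x = -80; the loop sits at y -42, the lever at +42. An orange case is alike but for colour.
- teal_case_bar (a point): Centre of the end bar (along y) of the wire loop: 6 wire, 36 wide, 81 long, hinged near (-140, -42, 72). Starts 30 to 40 degrees back from upright, bar near (-187, -42, 139), arms at y -57 and -27. Swings freely; pushed past upright to the lid it falls by itself. Hooked loose near (-86, -42, 135), drawn tight (-87, -42, 112).
- teal_case_keeper (a point): Keeper on the lid's front edge: where the bar sits when drawn tight, between a steel plate (40 wide, front x -83, top z 137; 6 higher while ajar) and a 16 long tab that juts forward and up from it. Moves with the lid; (-87, -42, 112) when shut.
- teal_case_lever (a joint): Lever: flat black handle with teal end, 28 wide, 5 thick, 85 long from the shaft, y +42. About 0 at the start: stands up, leaning 20 to 30 degrees to the robot, end near (-149, 42, 142). Push its lid side towards the robot, then down, 3 to 8 N. 1.45 at its stop: points to the robot 18 degrees below level, end near (-194, 42, 39); stays there over centre.
- teal_case_lid (a joint): Teal lid's angle about its far edge: 0 shut tight, about 0.036 at the start (front edge 6 mm ajar, held up by a springy gasket; pressed by hand and let go it rises again).
- orange_case_bar (a point): The same point of the orange case's wire loop, to be left as it is.

How it is judged:
By the outcome, as a careful person would: the job done as asked, in the order asked, and still so for the second after the job is handed in, with the robot touching nothing.
It also fails if it takes over 42 s, if anything falls off the work surface, if the arm or the gripper's body presses on something with over 40 N, if the wrist force passes 120 N, or if a joint passes its speed limit or range.

### The arm

A 6-joint arm with a two-finger parallel gripper is mounted at the origin on the work surface. World frame = base frame: x ahead of the robot, y to its left, z up, the work surface at z = 0. Lengths are in mm, angles in rad, forces in N, time in s.
With the tool pointing down it reaches from about 375 to 925 mm from the base axis. Payload 5.7 kg.
Tool frame: the origin (TCP) lies at the very end of the fingers, on their centre line; the grasp point (between the pads) lies 19 mm behind it; z points along the fingers, y is the line along which they close (so a half turn about z gives the same grasp; the last joint's range is limited). The gripper opens to 85 mm and grips with 20 to 120 N. Pads are 22 mm wide; open, the fingers measure 114 mm over their backs; the gripper's body (76 mm by 85 mm) begins 54 mm behind the grasp point. The pads swing forward as they close: fully open they stand 13 mm farther back than shut.
Start: joints at [-1.283, 0.359, 1.51, -0, 1.272, -0.115], TCP at [235.18, -551.954, 231.267] pointing down, gripper open.
Joint ranges: [-2.97, 2.97], [-1.01, 2.36], [0.21, 2.38], [-0.96, 4.11], [0.2, 2.71], [-2.98, 2.98]. Speed limits (rad/s): [2.39, 2.39, 3.14, 3.14, 3.14, 3.14].

### API

Orientations are given as a unit quaternion [w, x, y, z].
In Python, from cell import telemetry, viewer, order, models gives the robot as it stands. The module is installed in compiled form; this text tells all that it offers.
- The arm moves only by the tool send_rows, never from a script. Its argument "series" is a list that holds one entry, the list of rows, each a list of 7 numbers: the turn, a rotation vector about the tool's x, y, z in degrees, then the shift along the tool's x, y, z in m, then the finger opening in m, from 0 to 0.0854. In form: [[[ax, ay, az, x, y, z, grip], ...]]. A call has 1 to 12 rows; each row shifts and turns the commanded pose from where the row before left it, along the tool's axes as they then stand; what a row does not reach is not made up. A row lasts 1/8 s, in which the tool goes at most 62.5 mm and 10.7 degrees, less where a joint would pass 70% of its speed; a pose out of reach is approached as far as the arm can. A call is refused whole if a number of a shift passes 0.0625 or a number of a turn 10.7, either way. A call with a gripper value outside its range is refused whole. The fingers move at their own pace and stop on an object; "force" is the grip in N (left out, the last holds). Time passes only in rows, so rows that do not move let the fingers close. It gives the time, the measured TCP pose, the force, the opening and the grip force at its end, in the units of the state.
- telemetry.read_state(): the state, without advancing time (a new reading comes with each control period).
- viewer.capture(name): name is "scene" or "top" or "wrist"; returns a dict with "frame" (400x640x3 uint8, red, green, blue), "fx", "fy", "cx", "cy" (pixels), "rvec" (rotation vector, rad) and "tvec" (3), from world to camera coordinates, as OpenCV has them; the wrist camera has in their place "hand_eye" (4x4, takes a point from camera to tool coordinates, whose origin is the TCP and whose axes are the flange's). Camera axes: x right, y down, z forward; pixel columns grow to the right and rows downward; lengths in mm; the calibration is good to about 2 mm. A picture is of the moment at which its call begins: read the wrist's pose just before it. There is no depth.
- order.finish_job(): hands the job in; it is judged then, once.
Trained networks look in the newest picture that a camera, given by its name, has taken for a name from the list of things; names that differ only in an ending like _2 or _b are one class to them, and where a whole thing is asked for, a point or a joint stands for the part that bears it (a point fixed in the world has none). Each returns a list of dicts, best first, with "score" (0 to 1); they miss things now and then, are a little off and sometimes report something else, mostly with a low value. They report only what shows in the picture. A call takes as long as a camera call.
- models.look_for(label, camera): "bbox" ([centre column, centre row, width, height] in pixels, round what is visible of it).
- models.trace(label, camera): "pixels" (400x640 bool, what is visible of it) and "bbox" ([centre column, centre row, width, height] in pixels, round what is visible of it).
- models.pinpoint(label, camera): "location" ([column, row] in pixels: a listed point, or the origin of a listed thing).
The state is a dict: "time_s": time; "qpos": joint angles; "joint_velocities": joint speeds; "tau": joint torques, N m; "position": TCP position; "tool_rot": TCP orientation; "contact_force": force on the tool from outside, world axes, zero at the start; "moment": the same for the moment, N m; "width": finger opening in mm; "finger_force": force on a finger pad.
Only numpy, scipy, OpenCV 4.12 (cv2) and the standard library are available. Lean on these libraries where they do the work, as an engineer would, in place of code of your own. Each camera call takes 0.05 s, during which the arm holds its last target. There are 200 camera calls.

## Working session

There is one attempt and no reset: what is moved stays moved. The work goes in short steps, Python scripts to look and compute and a tool call to move; the robot and the scene stay as the last step left them, time stands still between calls to the robot, and variables do not carry over. Pictures are saved under pics/ and viewed, at most 10 in all, crops included, and the job is handed in when it is done.

Besides the shell and the picture viewer there is one more tool, called after "Call:" as name([rows], argument=value, ...), one row to a line, values as JSON. send_rows: Moves the arm, as the interface text tells. Its arguments: {"type":"object","properties":{"series":{"type":"array"},"force":{"type":"number"}},"required":["series"]}

```bash
mkdir -p pics; cat > h.py <<'E'
import numpy as np, cv2
from scipy.spatial.transform import Rotation as R
from cell import telemetry, viewer, order, models
def cap(n):
    s=telemetry.read_state(); c=viewer.capture(n)
    K=np.array([[c['fx'],0,c['cx']],[0,c['fy'],c['cy']],[0,0,1.]])
    if 'rvec' in c:
        M=cv2.Rodrigues(np.array(c['rvec'],float))[0]; t=np.array(c['tvec'],float).ravel()
    else:
        q=s['tool_rot']; Rt=R.from_quat([q[1],q[2],q[3],q[0]]).as_matrix()
        H=np.array(c['hand_eye']); A=Rt@H[:3,:3]; o=Rt@H[:3,3]+np.array(s['position']); M=A.T; t=-M@o
    return c['frame'],K,M,t
def proj(P,K,M,t):
    p=(K@(M@np.atleast_2d(P).T+t[:,None])); return (p[:2]/p[2]).T
def save(f,n): cv2.imwrite('pics/'+n+'.png',f[:,:,::-1])
E
python3 - <<'E'
from h import *
s=telemetry.read_state(); print(s['position'],s['tool_rot'],s['time_s'],s['width'])
fs=[]
for n in ('scene','top'):
    f,K,M,t=cap(n); fs.append(f); print(n,'cam at',(-M.T@t).round(),K[0,0])
    for l in ('teal_case','teal_case_bar','teal_case_keeper','orange_case_bar','orange_case'):
        try: print(l,[(np.round(d['location'],1),round(d['score'],2)) for d in models.pinpoint(l,n)[:3]])
        except Exception as e: print(l,e)
    for l in ('teal_case','teal_case_lever','orange_case'): print(l,[(np.round(d['bbox']),round(d['score'],2)) for d in models.look_for(l,n)[:3]])
    save(f,n)
E
```

```text
[ 234.99929744 -551.2940358   230.43098922] [-9.42360358e-04  9.79781062e-01  2.00070422e-01 -9.08277702e-05] 0.0 85.48651705774485
scene cam at [1160.  111.  695.] 366.1298389288607
teal_case [(array([432.8, 263.2]), 0.64)]
teal_case_bar [(array([425.3, 161.7]), 0.55)]
teal_case_keeper [(array([422.5, 197.9]), 0.93)]
orange_case_bar [(array([261.8, 136.7]), 0.6)]
orange_case it knows: orange_case_bar, teal_case, teal_case_bar, teal_case_keeper
teal_case [(array([448., 230., 140., 143.]), 0.67), (array([452., 234., 134.,  87.]), 0.25)]
teal_case_lever [(array([443., 184.,  55.,  45.]), 0.92)]Traceback (most recent call last):
  File "<stdin>", line 9, in <module>
ValueError: it knows: orange_case_bar, teal_case, teal_case_bar, teal_case_keeper, teal_case_lever, teal_case_lid
```

```bash
python3 - <<'E'
from h import *
fs=[]
for n in ('top','scene'):
    f,K,M,t=cap(n); fs.append(f); print(n,'cam at',(-M.T@t).round(),K[0,0])
    for l in ('teal_case','teal_case_bar','teal_case_keeper','orange_case_bar'):
        print(l,[(np.round(d['location'],1),round(d['score'],2)) for d in models.pinpoint(l,n)[:3]])
    print([(np.round(d['bbox']),round(d['score'],2)) for d in models.look_for('teal_case_lever',n)[:3]])
    tr=models.trace('teal_case_lid',n)
    for d in tr[:2]:
        m=d['pixels'].astype('uint8'); c=max(cv2.findContours(m,0,2)[0],key=cv2.contourArea); print('lid',round(d['score'],2),m.sum(),cv2.minAreaRect(c), cv2.approxPolyDP(c,6,True).squeeze().tolist())
save(np.vstack(fs)[:, :], 'both')
im=cv2.imread('pics/both.png'); cv2.imwrite('pics/both.png',cv2.resize(im,(480,600),interpolation=cv2.INTER_AREA))
save(fs[0],'top')
E
```

```text
top cam at [ 470.  -57. 1069.] 445.2520893105464
teal_case [(array([215.6, 192.3]), 0.95)]
teal_case_bar [(array([227.2, 266.3]), 0.42)]
teal_case_keeper [(array([227. , 217.7]), 0.78)]
orange_case_bar [(array([425.7, 246.9]), 0.52)]
[(array([210., 251.,  59.,  37.]), 0.66), (array([209., 204., 121., 128.]), 0.16)]
lid 0.62 8275 ((202.03042602539062, 188.98751831054688), (80.43119812011719, 115.59491729736328), 81.74057006835938) [[253, 142], [146, 157], [150, 228], [211, 219], [227, 226], [261, 213]]
scene cam at [1160.  111.  695.] 366.1298389288607
teal_case [(array([434. , 263.4]), 0.74)]
teal_case_bar [(array([424.8, 160.6]), 0.78)]
teal_case_keeper [(array([425.1, 199.3]), 0.82)]
orange_case_bar [(array([260.9, 137.4]), 0.66)]
[(array([445., 183.,  62.,  46.]), 0.83)]
lid 0.91 8124 ((453.33538818359375, 231.36856079101562), (139.37460327148438, 73.47465515136719), 9.246112823486328) [[389, 197], [388, 257], [517, 274], [502, 210], [437, 202], [434, 191]]
```

View pics/top.png

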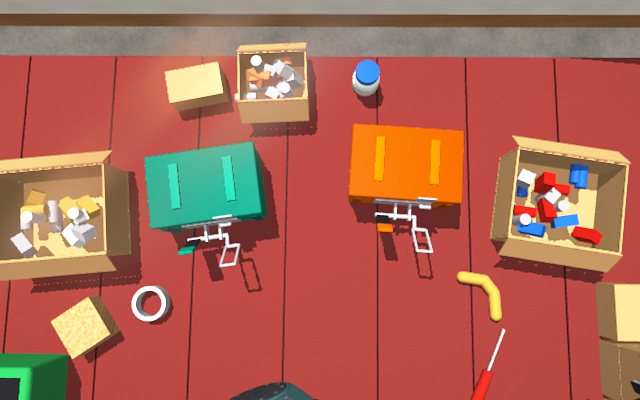

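View pics/both.png

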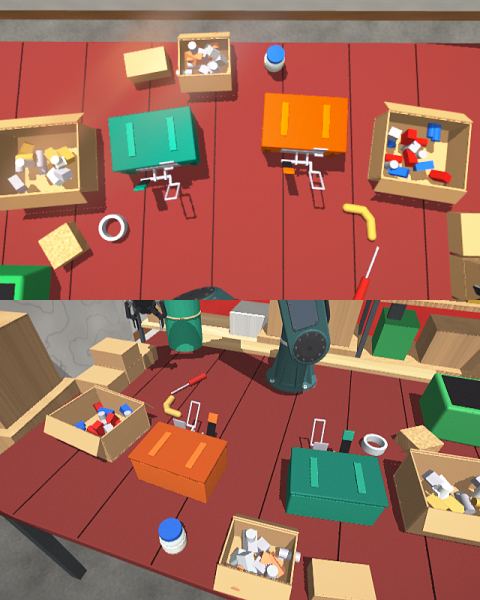

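```bash
cat > fit.py <<'E'
from h import *
from scipy.optimize import least_squares
def W(p,P): 
    c,s=np.cos(p[2]),np.sin(p[2]); P=np.atleast_2d(P).astype(float)
    return np.c_[p[0]+c*P[:,0]-s*P[:,1],p[1]+s*P[:,0]+c*P[:,1],P[:,2]]
E
cat > a.py <<'E'
from fit import *
ft,*T=cap('top'); fs,*S=cap('scene')
for zt in (100,110):
    LT=[(80,120,zt),(80,-120,zt),(-80,-120,zt+6),(-80,120,zt+6)]
    obsT=[(145,157),(253,143),(264,213),(150,229)]
    obsS=[(517,253),(384,247),(389,196),(507,211)]
    pt=[(-86,-42,118),(0,0,0)]
    A=np.array(LT+pt); oT=np.array(obsT+[(227,217.7),(215.6,192.3)]); oS=np.array(obsS+[(424,198.6),(433.5,263.3)])
    f=lambda p:np.r_[(proj(W(p,A),*T)-oT).ravel(),(proj(W(p,A),*S)-oS).ravel()]
    r=least_squares(f,[600,250,0.1],loss='soft_l1',f_scale=2,x_scale=[100,100,.1]); print(zt,r.x.round(3),r.cost); print(f(r.x).reshape(2,-1,2).round(1).tolist())
p=r.x
for n,C,o in(('bar',[-187,-42,139],[(227.2,266.3),(425,161)]),('leverend',[-149,42,142],[(187,251),(464,180)])):
    print(n,W(p,C),proj(W(p,C),*T),proj(W(p,C),*S),o)
G=[]
for f,C in((ft,T),(fs,S)):
    f=f.copy()
    for P in [(-187,-42,139),(-149,42,142),(-140,-42,72),(-87,-42,118),(-113,42,65)]+LT: cv2.circle(f,tuple(int(round(v)) for v in proj(W(p,P),*C)[0]),2,(255,0,255),-1)
    G.append(f)
a=cv2.resize(G[0][120:300,120:300],(400,400)[:2],interpolation=2); b=cv2.resize(G[1][130:310,360:540],(400,400),interpolation=2)
save(np.hstack([a,b]),'fit')
E
python3 a.py
```

```text
100 [6.24530e+02 2.22578e+02 1.50000e-01] 90.15035623284165
[[[1.5, 0.8], [-0.2, -0.1], [-2.9, 0.2], [2.1, -0.5], [-2.3, 2.8], [-0.6, -0.3]], [[-3.0, 22.5], [1.6, 10.0], [-0.5, 1.0], [-7.3, 0.1], [1.0, -2.8], [0.3, -2.0]]]
110 [6.24716e+02 2.21350e+02 1.48000e-01] 76.18364733694874
[[[0.3, -0.4], [-0.3, -1.2], [-3.1, -0.2], [0.7, -1.0], [-1.8, 2.7], [-0.1, -0.4]], [[-1.7, 19.6], [1.6, 6.8], [-0.3, -2.3], [-6.1, -3.0], [0.5, -2.9], [-0.2, -2.1]]]
bar [[445.9418121  152.26343689 139.        ]] [[228.18788816 267.65330265]] [[424.91200365 159.41147325]] [(227.2, 266.3), (425, 161)]
leverend [[471.15433372 240.94448759 142.        ]] [[185.85691782 254.90621451]] [[463.69818577 173.44466996]] [(187, 251), (464, 180)]
```

View pics/fit.png

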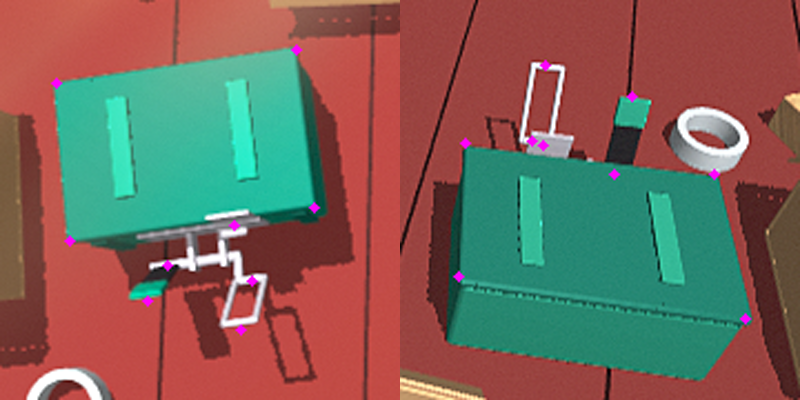

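Call:
send_rows([
  [[0,0,-9.425,0,0,-0.007,0],[0,0,-9.425,0,0,-0.007,0],[0,0,-9.425,0,0,-0.007,0],[0,0,-9.425,0,0,-0.007,0],[0,0,-9.425,0,0,-0.007,0],[0,0,-9.425,0,0,-0.007,0],[0,0,-9.425,0,0,-0.007,0],[0,0,-9.425,0,0,-0.007,0],[0,0,0,0.044,0.0285,0,0],[0,0,0,0.044,0.0285,0,0],[0,0,0,0.044,0.0285,0,0],[0,0,0,0.044,0.0285,0,0]],
])

```text
time_s: 2.65
position: [322.5, -359.6, 287.4]
tool_rot: [0.0, 0.653, 0.757, 0.0]
contact_force: [0.7, -0.3, -0.3]
width: -0.2
finger_force: 0.0
```

Call:
send_rows([
  [[0,0,0,0.044,0.0285,0,0],[0,0,0,0.044,0.0285,0,0],[0,0,0,0.044,0.0285,0,0],[0,0,0,0.0448,0.0081,0,0],[0,0,0,0.0448,0.0081,0,0],[0,0,0,0.0448,0.0081,0,0],[0,0,0,0.0448,0.0081,0,0],[0,0,0,0.0448,0.0081,0,0],[0,0,0,0.0448,0.0081,0,0],[0,0,0,0.0448,0.0081,0,0],[0,0,0,0.0448,0.0081,0,0],[0,0,0,0,0,0,0]],
])

```text
time_s: 4.15
position: [398.2, 148.6, 287.5]
tool_rot: [-0.0, 0.651, 0.759, 0.001]
contact_force: [0.2, -0.5, -0.4]
width: -0.1
finger_force: 0.0
```

```bash
cat > w.py <<'E'
from fit import *
import sys
p=[624.7,221.35,.148]
f,*C=cap('wrist'); f=f.copy()
s=telemetry.read_state(); q=np.array(s['position'])-[p[0],p[1],0]; c,sn=np.cos(p[2]),np.sin(p[2])
print('tcp case',np.round([c*q[0]+sn*q[1],-sn*q[0]+c*q[1],q[2]],1),s['time_s'],np.round(s['contact_force'],1))
for n,P in (('teal_case_bar',(-187,-42,139)),('teal_case_keeper',(-86,-42,118)),('teal_case_lever',(-149,42,142))):
    u=proj(W(p,P),*C)[0]; cv2.circle(f,tuple(int(round(v)) for v in u),3,(255,0,255),-1)
    d=models.look_for(n,'wrist')[:2] if 'lever' in n else models.pinpoint(n,'wrist')[:2]
    print(n,u.round(),[(np.round(e.get('location',e.get('bbox'))),round(e['score'],2)) for e in d])
save(f,sys.argv[1])
E
python3 w.py w1
```

```text
tcp case [-235.   -40.   287.3] 4.2 [-0.2 -0.2  0.1]
teal_case_bar [364. 187.] [(array([375., 188.]), 0.58)]
teal_case_keeper [449. 182.] [(array([451., 184.]), 0.9)]
teal_case_lever [407. 105.] [(array([396., 146.,  56., 118.]), 0.67)]
```

View pics/w1.png

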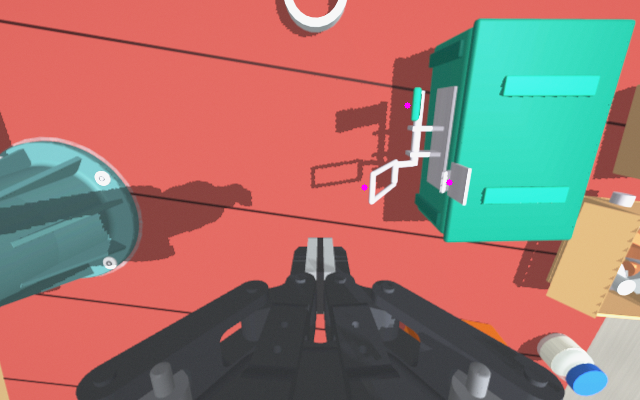

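Call:
send_rows([
  [[0,0,0,-0.001,0,0.039,0],[0,0,0,-0.001,0,0.039,0],[0,0,0,0,0,0.039,0],[0,0,0,0,0,0.038,0],[0,0,0,0,0.02,0,0],[0,0,0,0,0.015,-0.002,0],[0,0,0,0,0.012,-0.003,0],[0,0,0,0,0.012,-0.003,0],[0,0,0,0,0.012,-0.003,0],[0,0,0,0,0.012,-0.002,0],[0,0,0,0,0.012,0,0],[0,0,0,0,0.01,0,0]],
])

```text
time_s: 5.85
position: [503.3, 159.8, 145.3]
tool_rot: [-0.0, 0.653, 0.757, 0.0]
contact_force: [0.2, -0.3, -0.1]
width: -0.4
finger_force: 0.0
```

Call:
send_rows([
  [[0,0,0,0,0.004,0,0],[0,0,0,0,0,0,0],[0,0,0,0,-0.03,-0.01,0],[0,0,0,0,-0.04,-0.04,0],[0,0,0,0,-0.03,-0.05,0],[0,0,0,0,0,-0.05,0],[0,0,0,0,0,0,0]],
])

```text
time_s: 6.72
position: [409.4, 145.9, 299.2]
tool_rot: [0.003, 0.653, 0.758, 0.003]
contact_force: [0.1, 0.1, -0.3]
width: 0.1
finger_force: 0.0
```

```bash
python3 w.py w2
```

```text
tcp case [-225.3  -42.9  296.9] 6.775 [ 0.1 -0.3 -0.5]
teal_case_bar [352. 180.] [(array([440., 177.]), 0.69)]
teal_case_keeper [434. 175.] [(array([438., 174.]), 0.77)]
teal_case_lever [392. 100.] [(array([414., 137.,  67., 113.]), 0.86)]
```

View pics/w2.png

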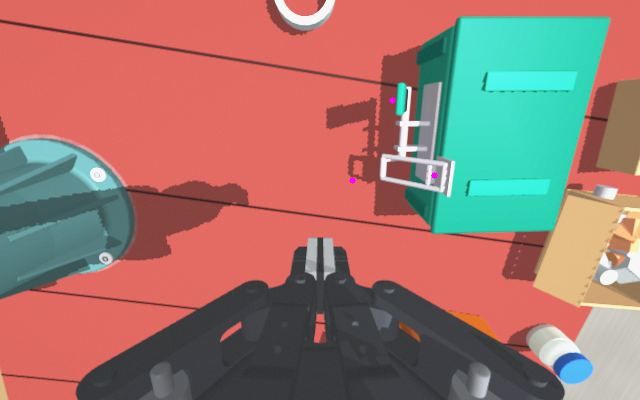

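Call:
send_rows([
  [[0,0,0,0.028,0.039,0,0],[0,0,0,0.028,0.039,0,0],[0,0,0,0.028,0.039,0,0],[0,0,0,0,0,0.043,0],[0,0,0,0,0,0.043,0],[0,0,0,0,0,0.043,0],[0,0,0,0,0,0.043,0],[0,0,0,0,-0.014,0,0],[0,0,0,0,-0.007,0.0045,0],[0,0,0,0,-0.007,0.0045,0],[0,0,0,0,-0.008,0.008,0],[0,0,0,0,-0.008,0.008,0]],
])

```text
time_s: 8.43
position: [467.3, 239.5, 98.6]
tool_rot: [0.0, 0.653, 0.757, 0.001]
contact_force: [-0.2, 0.1, 0.6]
width: -0.1
finger_force: 0.4
```

```bash
python3 w.py w3; python3 - <<'E'
from h import *
f,*_=cap('scene'); save(cv2.resize(f[120:300,340:560],None,fx=3,fy=3,interpolation=2),'s3')
E
```

```text
tcp case [-155.3   40.9   97.3] 8.475 [-0.8  0.   0.3]
teal_case_bar [255. 431.] []
teal_case_keeper [432. 391.] []
teal_case_lever [329. 300.] [(array([320., 242., 131.,  84.]), 0.67)]
```

View pics/s3.png

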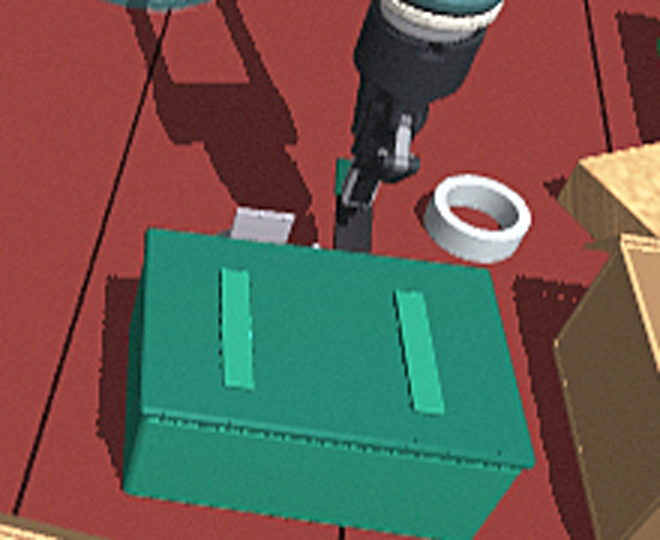

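Call:
send_rows([
  [[0,0,0,0,-0.003,0.007,0],[0,0,0,0,-0.003,0.007,0],[0,0,0,0,-0.002,0.008,0],[0,0,0,0,-0.002,0.008,0],[0,0,0,0,-0.004,0.005,0],[0,0,0,0,-0.004,0.004,0],[0,0,0,0,-0.004,0.004,0],[0,0,0,0,-0.004,0.004,0]],
])

```text
time_s: 9.68
position: [441.1, 235.4, 51.1]
tool_rot: [-0.0, 0.653, 0.757, -0.0]
contact_force: [0.1, -0.0, -0.1]
width: 0.2
finger_force: 0.1
```

Call:
send_rows([
  [[0,0,0,0,0,0.002,0],[0,0,0,0,0,0.002,0],[0,0,0,0,0,0,0]],
])

```text
time_s: 10.05
position: [441.5, 235.5, 47.6]
tool_rot: [-0.0, 0.653, 0.757, -0.0]
contact_force: [-1.7, -0.8, 5.4]
width: -0.1
finger_force: 3.0
```

Call:
send_rows([
  [[0,0,0,0,0,0.001,0],[0,0,0,0,0,0.001,0],[0,0,0,0,0,0,0]],
])

```text
time_s: 10.42
position: [441.8, 235.5, 46.9]
tool_rot: [0.0, 0.653, 0.757, 0.0]
contact_force: [-5.2, -2.1, 20.6]
width: 0.1
finger_force: 10.8
```

Firm stop. Retreat straight up and look.

Call:
send_rows([
  [[0,0,0,0,0,-0.01,0],[0,0,0,0,0,-0.04,0],[0,0,0,0,0,-0.05,0],[0,0,0,0,0,-0.06,0],[0,0,0,0,-0.02,-0.06,0],[0,0,0,-0.03,-0.02,-0.03,0],[0,0,0,-0.03,0,0,0],[0,0,0,0,0,0,0],[0,0,0,0,0,0,0]],
])

```text
time_s: 11.55
position: [411.1, 170.5, 294.5]
tool_rot: [-0.0, 0.653, 0.757, 0.0]
contact_force: [-0.5, 0.6, -0.6]
width: -0.1
finger_force: 0.0
```

```bash
sed -i 's/(-187,-42,139)/(-87,-42,112)/; s/(-149,42,142)/(-194,42,39)/' w.py; python3 w.py w4;  python3 - <<'E'
from h import *
f,*_=cap('scene')
for l in ('orange_case_bar',): print(models.pinpoint(l,'scene')[:1])
a=cv2.resize(cv2.imread('pics/w4.png')[0:300,300:640],(680,600)); cv2.imwrite('pics/w4.png',a)
E
```

```text
tcp case [-218.8  -18.5  294.3] 11.6 [-0.1  0.5 -0.1]
teal_case_bar [428. 194.] [(array([429., 193.]), 0.65)]
teal_case_keeper [431. 196.] [(array([433., 193.]), 0.95)]
teal_case_lever [338. 120.] [(array([384., 158.,  95., 102.]), 0.9)]
[{'location': [258.9, 137.6], 'score': 0.46}]
```

View pics/w4.png

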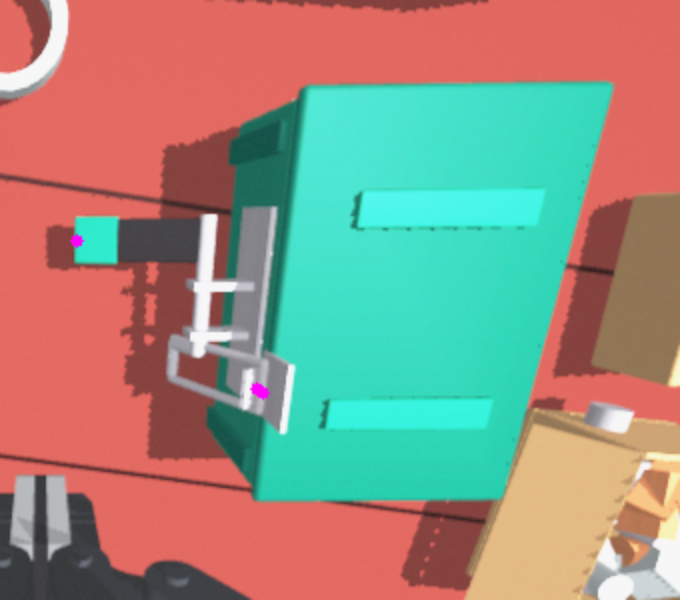

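The lever end is at its stop, matching the projected point. The loop passes behind the tab, with the bar at the drawn-tight point, the lid is shut, and nothing is touching.

```bash
python3 -c "
from cell import order; print(order.finish_job())"
```

```text
the job is handed in; nothing more can be done
None
```

The teal case is latched: its loop is hooked over the keeper, the lever is pressed to its stop and released with the lid pulled tight; the orange latch was left alone, and the job was handed in at about 12 s.

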